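# Open the shaker's retaining gate and hold it wide

## Task

The orbital shaker has stopped and its sample bottles have to come out. First squeeze the orange safety bolt open, then squeeze the blue spring catch and, with it drawn, swing the gate out past its detent and hold it wide open, close to its stop. The gate springs back when let go, so finish still holding it there with the gripper, and leave the sample bottles and the wash bottle undisturbed.

Things in the scene. Friction and masses are not known exactly. Their poses are not given: they have to be found in the camera images.
- shaker: White benchtop orbital shaker, fixed on the bench, 300 mm deep (x), 360 mm wide (y), front facing -x (the robot), turned by some yaw. Origin: centre of its underside. Its plate, 115 mm up, is ringed by a white wire rail 200 mm high. The rail's front lies at x = -0.140: gate hinge at y = 0.160, gate to y = -0.062, latch channel to y = -0.087, fixed bar with safety bolt to y = -0.168.
- safety (a joint): Orange safety bolt, m: 0 = shot into the gate's keeper (starts within 3 mm of it), 0.014 = drawn to its end stop; frees the gate from 0.011. Slides along the shaker's -y, about 3.5 N friction, stays where left. An upright tab 24 x 10 mm, top 252 mm above the bench, pinched towards the white fixed finger post of like size beyond it: 52 mm over both outer faces when shot, 38 mm when drawn.
- safety_grip (a point): Fixed point for the TCP, tool down, fingers closing along y, to squeeze the safety bolt. Midway between the outer faces of post (19 mm off, -y side) and drawn orange tab (19 mm off, +y side; 33 mm off while shot), 12 mm below their tops, 240 mm above the bench. Axes as the shaker's. Highest thing near under the fingertips: bolt saddle, 26 mm below this point.
- catch (a joint): Blue spring catch on the gate, m: 0 = latched (spring 4 N), 0.014 = squeezed to its end stop (10 N); frees the gate from 0.011, springs back when let go. An upright blue tab 24 x 10 mm, top 252 mm above the bench, slides on the gate's top bar towards the hinge, squeezed against a white finger post of like size fixed on that bar: 52 mm over both outer faces latched, 38 mm squeezed.
- catch_grip (a point): Point on the gate, swings with it: place for the TCP, tool down, fingers closing along y, to squeeze the spring catch. Midway between the outer faces of white post (19 mm off, +y, hinge side) and squeezed blue tab (19 mm off, -y side; 33 mm off while latched), 12 mm below their tops, 240 mm above the bench, 40 mm above the gate's bar, 159 mm from the hinge axis. Axes turn with the gate.
- gate_hinge (a point): Point on the gate's upright hinge axis, 200 mm above the bench, at the gate's left end as the robot sees it. Axes turn with the gate: -y points along it to its free end, 222 mm away. By the hinge a ball plunger makes the detent: two bumps, at about 0.35 and 0.67 rad of gate angle, each needing about 5 N more at the catch; past it from 0.9 rad.
- gate (a joint): Angle of the white wire gate, rad: 0 = shut, grows as its free end swings out to the front, towards the robot (clockwise from above; the catch must be squeezed to leave 0), 1.4 = stop. A damped spring pulls it shut: 0.15 N m when shut to 0.5 N m at the stop, or 1 to 3 N at the catch; let go when wide, it springs back against the detent at about 0.77. Wide open means over 1.15.
- sample0: Loose soil sample bottle, brown plastic body with cream screw cap and white label, 54 mm across, 105 mm tall, 0.16 kg, standing on the carrier plate inside the retaining rail, ahead of a fixed rear row of four like it; origin at the centre of its underside. Leave it alone.
- sample1: Loose soil sample bottle, brown plastic body with cream screw cap and white label, 54 mm across, 105 mm tall, 0.16 kg, standing on the carrier plate inside the retaining rail, ahead of a fixed rear row of four like it; origin at the centre of its underside. Leave it alone.
- sample2: Loose soil sample bottle, brown plastic body with cream screw cap and white label, 54 mm across, 105 mm tall, 0.16 kg, standing on the carrier plate inside the retaining rail, ahead of a fixed rear row of four like it; origin at the centre of its underside. Leave it alone.
- wash_bottle: Loose white wash bottle with blue cap and a bent spout, 68 mm across, 156 mm tall to the cap top, spout tip at 188 mm, 0.35 kg, standing on the bench left of the shaker; origin at the centre of its underside. Leave it alone.

How it is judged (in metres and radians):
On the way, in this order (a step that is already met when the one before it is completed fails the run):
1. the orange safety bolt is drawn, by at least 11 of its 14 mm, with the gate still shut (value of joint safety above 0.011 m and value of joint gate below 0.06 rad), for 0.2 s.
2. with the safety bolt still drawn, the blue spring catch is squeezed by at least 11 of its 14 mm before the gate has swung to its detent (value of joint each of safety, catch above 0.011 m and value of joint gate below 0.3 rad and contact force between the fingers and catch above 1 N), for 0.1 s.
3. the gate is swung past its detent (over 0.9 rad) (value of joint gate above 0.9 rad), for 0.1 s.
At the end, for the whole second after the job is handed in: The gate stands wide open (over 1.15 rad of its 1.4), still (under 0.1 rad/s), held there by the gripper's fingers (over 1 N of contact with the gate or its catch); the safety bolt is still drawn (over 11 mm); sample bottles and wash bottle stand upright within 20 mm of where they were (value of joint gate above 1.15 rad and velocity of joint gate between -0.1 and 0.1 rad/s and contact force between the fingers and gate above 1 N and value of joint safety above 0.011 m and distance of each of sample0, sample1, sample2, wash_bottle from where it was at the start of the episode below 0.02 m and angle between each of sample0, sample1, sample2, wash_bottle's own z axis and vertical below 0.2 rad); the arm keeps its last pose, push and grip.
It fails at once if sample0 is knocked over or pushed away (tilted over 0.35 rad or moved over 30 mm) (distance of sample0 from where it was at the start of the episode above 0.03 m or angle between sample0's own z axis and vertical above 0.35 rad).
It fails at once if sample1 is knocked over or pushed away (tilted over 0.35 rad or moved over 30 mm) (distance of sample1 from where it was at the start of the episode above 0.03 m or angle between sample1's own z axis and vertical above 0.35 rad).
It fails at once if sample2 is knocked over or pushed away (tilted over 0.35 rad or moved over 30 mm) (distance of sample2 from where it was at the start of the episode above 0.03 m or angle between sample2's own z axis and vertical above 0.35 rad).
It fails at once if wash bottle is knocked over or pushed away (tilted over 0.35 rad or moved over 30 mm) (distance of wash_bottle from where it was at the start of the episode above 0.03 m or angle between wash_bottle's own z axis and vertical above 0.35 rad).
It also fails if it takes over 45 s, if anything falls off the work surface, if the arm or the gripper's body presses on something with over 40 N, if the wrist force passes 120 N, or if a joint passes its speed limit or range.

## Robot

A 6-joint arm with a two-finger parallel gripper is mounted at the origin on the work surface. World frame = base frame: x ahead of the robot, y to its left, z up, the work surface at z = 0. Lengths are in mm, angles in degrees, forces in N, time in s.
With the tool pointing down it reaches from about 400 to 925 mm from the base axis. Payload 3.4 kg.
Tool frame: the origin (TCP) lies between the finger pads, 19 mm behind the fingertips; this is the grasp point; z points along the fingers, y is the line along which they close (so a half turn about z gives the same grasp; the last joint's range is limited). The gripper opens to 85 mm and grips with 20 to 120 N. Pads are 22 mm wide; open, the fingers measure 114 mm over their backs; the gripper's body (76 mm by 85 mm) begins 54 mm behind the grasp point. The pads swing forward as they close: fully open they stand 13 mm farther back than shut.
Start: joints at [-77.607, 17.578, 86.31, -0, 76.112, -4.211], TCP at [164.288, -551.036, 250.005] pointing down, gripper open.
Joint ranges: [-179.03, 179.03], [-60, 130.46], [8.19, 133.38], [-81.62, 261.62], [5.75, 156.47], [-153.77, 153.77]. Speed limits (degrees/s): [147.25, 147.25, 180, 180, 180, 180].

## Interface

Orientations are given as a 3x3 rotation matrix whose columns are the frame's x, y, z axes.
In Python, from station import env, viewer, readout, close_job gives the robot as it stands (env), with the cameras (viewer), the readings (readout) and the job as plain functions.
- The arm moves only by the shell command python3 shift.py 'ROWS' [FORCE]. ROWS is a JSON list of rows, 1 to 5 of them, each of 7 numbers: the finger opening in mm, then dx, dy, dz in mm, then a rotation vector rx, ry, rz in degrees; each row shifts and turns the commanded pose from where the row before left it, along the tool's axes as they then stand; what a row does not reach is not made up. A row lasts 1/10 s, in which the tool goes at most 50 mm and 8.59 degrees, less where a joint would pass 70% of its speed; a pose out of reach is approached as far as the arm can. The fingers move at their own pace and stop on an object; FORCE is the grip in N (left out, the last holds). Time passes only in rows, so rows that do not move let the fingers close. It prints the time, the measured TCP pose, the force, the opening and the grip force at its end.
- readout.get_obs(): the state, without advancing time (a new reading comes with each control period).
- viewer.grab_frame(name): name is "scene" or "top"; returns a dict with "color" (420x560x3 uint8, blue, green, red), "range_z" (420x560 float32, mm along the optical axis (not along the pixel's ray), 0 where there is no reading), "fx", "fy", "cx", "cy" (pixels), "position" and "orientation" of the camera in the world. Camera axes: x right, y up, looking along -z (the intrinsics and any distortion apply to the point x, -y, -z); pixel columns grow to the right and rows downward; lengths in mm; the calibration is good to about 2 mm. A picture is of the moment at which its call begins.
- close_job(): hands the job in; it is judged then, once.
The state is a dict: "time_s": time; "joints": joint angles; "qd": joint speeds; "tau": joint torques, N m; "position": TCP position; "orientation": TCP orientation; "ft_force": force on the tool from outside, world axes, zero at the start; "wrist_torque": the same for the moment, N m; "width": finger opening in mm; "gripper_force": force on a finger pad.
Only numpy, scipy, OpenCV 4.12 (cv2) and the standard library are available. Lean on these libraries where they do the work, as an engineer would, in place of code of your own. Each camera call takes 0.05 s, during which the arm holds its last target. There are 200 camera calls.

## Working session

There is one attempt and no reset: what is moved stays moved. The work goes in short steps, Python scripts to look and compute and a shell command to move; the robot and the scene stay as the last step left them, time stands still between calls to the robot, and variables do not carry over. Pictures are saved under pics/ and viewed, at most 10 in all, crops included, and the job is handed in when it is done.

```bash
ls; mkdir -p pics
python3 - <<'E'
from station import env, viewer, readout, close_job
import cv2,numpy as np
for n in("scene","top"):
    f=viewer.grab_frame(n); cv2.imwrite(f"pics/{n}0.png",f["color"]); np.savez(f"{n}0.npz",**f)
    print(n,f["fx"],f["cx"],f["cy"],f["position"],np.round(f["orientation"],3))
o=readout.get_obs();print(o["position"],np.round(o["orientation"],3),o["width"],o["time_s"])
E
```

```text
pics
shift.py
station.py
scene 449.5688116098368 285.0695913148323 210.98641686273697 [ 945.30714795 -212.15013366  937.8117409 ] [[ 0.776 -0.549  0.311]
 [ 0.631  0.669 -0.393]
 [ 0.008  0.502  0.865]]
top 542.9299594306287 274.3081360791865 216.142560445394 [ 519.40556651  152.44229525 1617.35792761] [[-0.015  0.996 -0.089]
 [-1.    -0.014  0.007]
 [ 0.006  0.089  0.996]]
[ 164.16308704 -550.44931559  249.19336651] [[ 0.958  0.286 -0.   ]
 [ 0.286 -0.958  0.002]
 [ 0.    -0.002 -1.   ]] 85.43464105614666 0.1
```

View pics/scene0.png

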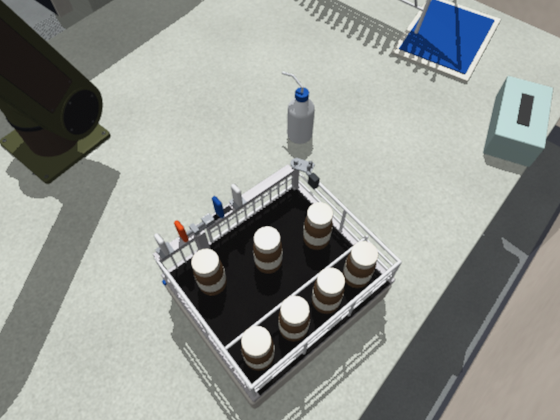

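View pics/top0.png

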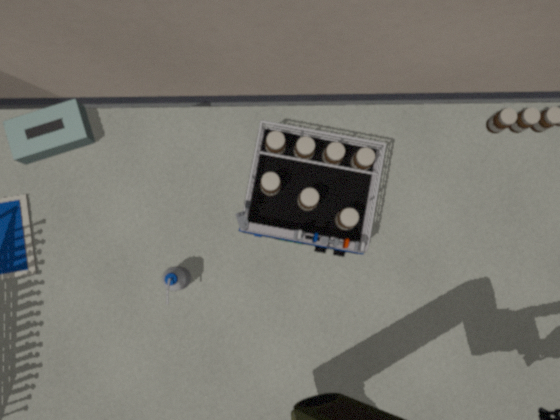

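The scene view shows the orange tab at about (181,231), the blue tab at (218,207), and white posts at (163,245) and (237,196). The wash bottle is at (301,120). The top view shows the rail front running from (242,231) to (366,252). Next come enlarged crops.

Run:
```python
import cv2
a=cv2.imread("pics/scene0.png")[150:270,150:330]; cv2.imwrite("pics/sc.png",cv2.resize(a,None,fx=4.4,fy=4.4,interpolation=cv2.INTER_CUBIC))
a=cv2.imread("pics/top0.png")[200:262,235:375]; cv2.imwrite("pics/tc.png",cv2.resize(a,None,fx=5.5,fy=5.5,interpolation=cv2.INTER_CUBIC))
```

```text
(no output)
```

View pics/sc.png

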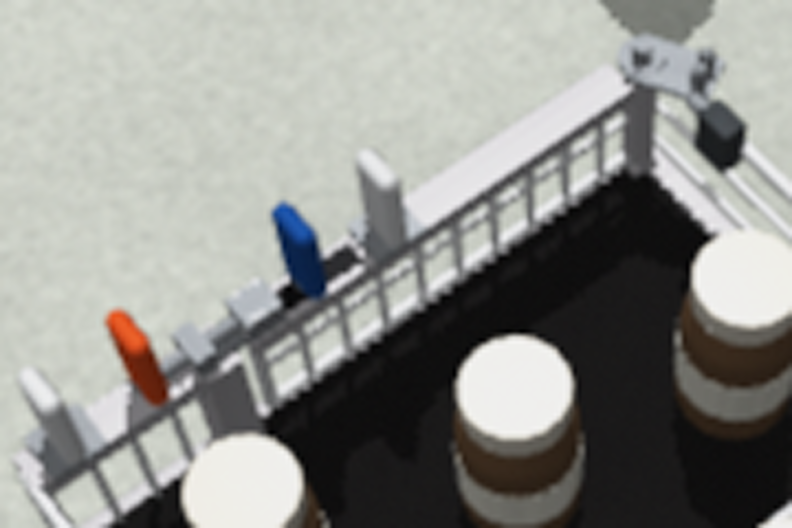

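View pics/tc.png

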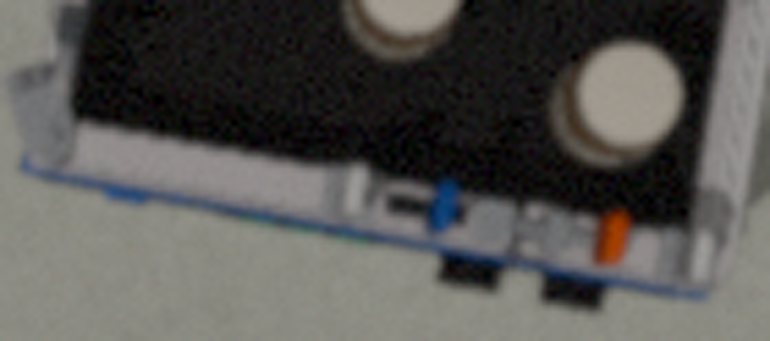

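The scene crop shows the orange tab from (122,315) to (155,400), the blue tab from (287,208) to (315,290), the post tops at about (370,155) and (35,375), and the hinge end at (640,85). The top crop has the tabs at (612,237) and (446,205) and the posts at (357,190) and (703,255). I'll get the 3D points from depth.

```bash
cat > h.py <<'E'
import numpy as np,cv2
def cloud(f):
    Z=f["range_z"].astype(float);v,u=np.mgrid[:Z.shape[0],:Z.shape[1]]
    p=np.stack([(u-f["cx"])/f["fx"]*Z,-(v-f["cy"])/f["fy"]*Z,-Z],-1)
    return p@np.array(f["orientation"]).T+np.array(f["position"])
def ray(f,u,v,z):
    d=np.array(f["orientation"])@np.array([(u-f["cx"])/f["fx"],-(v-f["cy"])/f["fy"],-1]);p=np.array(f["position"]);return p+d*(z-p[2])/d[2]
E
python3 - <<'E'
from h import *
np.set_printoptions(precision=1,suppress=True)
for n in("scene","top"):
    f=dict(np.load(n+"0.npz"));P=cloud(f);hsv=cv2.cvtColor(f["color"],cv2.COLOR_BGR2HSV)
    H,S,V=[hsv[...,i].astype(int) for i in range(3)]
    near=(P[...,0]>450)&(P[...,0]<900)&(P[...,1]>-160)&(P[...,1]<260)
    zz=P[...,2]
    for c,m in(("or",(H<14)&(S>180)&(V>110)),("bl",(H>105)&(H<120)&(S>150))):
        mm=m&near&(zz>200)&(zz<265); q=P[mm]; print(n,c,len(q)); 
        if len(q): t=q[q[:,2]>246]; print(" top",len(t),t.mean(0) if len(t) else 0,t.min(0) if len(t) else 0,t.max(0) if len(t) else 0,"all",q.mean(0),q.min(0),q.max(0))
    # white posts: everything z>235 
    m=near&(zz>238)&(zz<262)&(S<80)
    k,l,st,ce=cv2.connectedComponentsWithStats(m.astype(np.uint8))
    for i in range(1,k):
        if st[i,4]>3: print(" w",ce[i],st[i,4],P[l==i].mean(0))
    m=near&(zz>190)&(zz<210)&(S<90)
    print("rail pts",m.sum())
f=dict(np.load("top0.npz"))
for nm,u,v in(("orange",612,237),("blue",446,205),("postB",357,190),("postO",703,255)): print(nm,ray(f,235+u/5.5,200+v/5.5,252))
E
```

```text
scene or 60
 top 50 [574.4 -39.  250.9] [563.7 -43.1 246. ] [583.8 -34.8 254.5] all [574.  -39.5 248.5] [563.7 -43.4 218.7] [583.8 -34.8 254.5]
scene bl 128
 top 49 [590.6  38.2 250.4] [578.5  33.7 246.1] [601.3  42.6 254.3] all [592.4  37.  235.2] [578.5  33.3 202.4] [601.4  42.6 254.3]
 w [236.  189.5] 87 [599.4  80.  248. ]
 w [218.3 198.8] 9 [589.6  44.1 250.7]
 w [180. 222.] 5 [570.5 -32.6 250.3]
 w [184.5 229. ] 6 [583.1 -35.7 243.8]
 w [159.6 239.4] 90 [567.4 -77.9 249. ]
rail pts 4200
top or 26
 top 24 [571.5 -36.8 250.9] [562.8 -41.2 246.1] [580.6 -31.7 255.4] all [571.4 -36.6 250.3] [562.8 -41.2 242.8] [580.6 -31.7 255.4]
top bl 20
 top 16 [587.3  40.1 252.4] [576.6  35.9 247.3] [596.6  44.  257.8] all [587.1  40.9 248.3] [576.6  35.9 220.6] [596.6  45.7 257.8]
 w [299.1 234.5] 36 [593.5  81.2 251.8]
 w [315.6 241.4] 5 [575.6  39.8 248.4]
 w [362.1 246.4] 39 [561.2 -76.8 250.5]
rail pts 1830
orange [570.1 -37.  252. ]
blue [585.8  38.6 252. ]
postB [593.3  79.2 252. ]
postO [561.2 -78.4 252. ]
```

Both cameras agree. The yaw is about -11.5°, safety_grip is at about (567.2,-64.3), catch_grip at about (594,66.5), and the hinge at about (626,222). I'll move over in z≈300 first.

```bash
R='[[85,35,-23.4,-3.3,0,0,0],[85,35,-23.4,-3.3,0,0,0],[85,35,-23.4,-3.3,0,0,0],[85,35,-23.4,-3.3,0,0,0],[85,35,-23.4,-3.3,0,0,0]]' ; unset R
python3 shift.py '[[85,35,-23.4,-4,0,0,0],[85,35,-23.4,-4,0,0,0],[85,35,-23.4,-4,0,0,0],[85,35,-23.4,-4,0,0,0],[85,35,-23.4,-4,0,0,0]]'
python3 shift.py '[[85,35,-23.4,-4,0,0,0],[85,35,-23.4,-4,0,0,0],[85,35,-23.4,-4,0,0,0],[85,35,-23.4,-4,0,0,0],[85,35,-23.4,-4,0,0,0]]'
python3 shift.py '[[85,0,0,-4,0,0,-8.5],[85,0,0,0,0,0,-8.5],[85,0,0,0,0,0,-8.5],[85,0,0,0,0,0,-8.5],[85,0,0,0,0,0,-8.5]]'
python3 shift.py '[[85,0,0,0,0,0,-8.5],[85,0,0,0,0,0,-8.5],[85,0,0,0,0,0,-8.5],[85,0,0,0,0,0,-8.5],[85,0,0,0,0,0,-8.5]]'
python3 shift.py '[[85,0,0,0,0,0,-8.5],[85,0,0,0,0,0,-8.5],[85,0,0,0,0,0,-8.5],[85,0,0,0,0,0,-8.5],[85,0,0,0,0,0,-8.5]]'
cat >> h.py <<'E'
def state(gx,gy,gz,ya):
    from station import env, viewer, readout, close_job
    o=readout.get_obs();R=np.array(o["orientation"]);p=np.array(o["position"]);np.set_printoptions(precision=2,suppress=True)
    a=np.degrees(np.arctan2(R[1,1],R[0,1]));print("t",o["time_s"],"p",p,"yang",a,"j",np.array(o["joints"]),"F",np.array(o["ft_force"]),"w",o["width"],"gf",o["gripper_force"])
    print("R",R.ravel()," tool shift now",R.T@(np.array([gx,gy,gz])-p),"rz",-(ya-a))
    t=np.radians(ya);Rg=np.array([[np.sin(t),np.cos(t),0],[-np.cos(t),np.sin(t),0],[0,0,-1]]);print("tool shift at goal yaw",Rg.T@(np.array([gx,gy,gz])-p))
E
python3 -c "
from h import *
state(567.2,-64.3,300,78.5)"
```

```text
time_s: 0.6
position: [299.1, -387.3, 269.8]
orientation: [[0.958, 0.285, -0.0], [0.285, -0.958, 0.001], [-0.0, -0.001, -1.0]]
ft_force: [0.1, -1.1, 0.7]
width: 85.2
gripper_force: 0.0
time_s: 1.1
position: [433.4, -225.1, 289.9]
orientation: [[0.958, 0.286, -0.001], [0.286, -0.958, 0.0], [-0.0, -0.0, -1.0]]
ft_force: [0.8, -1.8, 0.4]
width: 84.9
gripper_force: 0.0
time_s: 1.6
position: [432.6, -226.4, 293.6]
orientation: [[0.508, 0.861, -0.001], [0.861, -0.508, 0.001], [0.0, -0.001, -1.0]]
ft_force: [0.1, 0.3, -0.3]
width: 85.0
gripper_force: 0.0
time_s: 2.1
position: [432.5, -226.6, 293.6]
orientation: [[-0.207, 0.978, -0.001], [0.978, 0.207, 0.001], [0.001, -0.001, -1.0]]
ft_force: [-0.7, 0.4, 0.7]
width: 84.9
gripper_force: 0.0
time_s: 2.6
position: [432.5, -226.6, 293.5]
orientation: [[-0.814, 0.581, -0.001], [0.581, 0.814, 0.001], [0.001, -0.0, -1.0]]
ft_force: [-0.1, 0.0, -0.6]
width: 85.0
gripper_force: 0.0
t 2.6 p [ 432.48 -226.56  293.54] yang 54.454774325589256 j [-32.61   8.72  92.06  -0.    79.29 -87.06] F [-0.07  0.01 -0.59] w 84.98836719360128 gf 0.0
R [-0.81  0.58 -0.    0.58  0.81  0.    0.   -0.   -1.  ]  tool shift now [-15.28 210.34  -6.49] rz -24.045225674410744
tool shift at goal yaw [ 99.67 185.86  -6.46]
```

```bash
sed -i 's/\[\[np.sin(t),np.cos(t),0\],\[-np.cos(t)/[[-np.sin(t),np.cos(t),0],[np.cos(t)/' h.py
python3 shift.py '[[85,0,0,-1.3,0,0,-8],[85,0,0,0,0,0,-8],[85,0,0,0,0,0,-8]]'
python3 shift.py '[[85,-20,37.2,-1.3,0,0,0],[85,-20,37.2,-1.3,0,0,0],[85,-20,37.2,-1.3,0,0,0],[85,-20,37.2,-1.3,0,0,0],[85,-20,37.2,-1.3,0,0,0]]'
python3 shift.py '[[85,0,0,0,0,0,0],[85,0,0,0,0,0,0]]'
python3 - <<'E'
from h import *
state(567.2,-64.3,240,78.5)
from station import env, viewer, readout, close_job
f=viewer.grab_frame("scene")
cv2.imwrite("pics/s1.png",cv2.resize(f["color"][130:280,120:330],None,fx=3.8,fy=3.8,interpolation=cv2.INTER_CUBIC))
E
```

```text
time_s: 2.9
position: [432.5, -226.6, 294.9]
orientation: [[-0.98, 0.2, -0.001], [0.2, 0.98, 0.001], [0.001, 0.0, -1.0]]
ft_force: [-0.9, -0.2, -0.8]
width: 85.3
gripper_force: 0.0
time_s: 3.4
position: [569.6, -64.0, 301.4]
orientation: [[-0.978, 0.206, -0.001], [0.206, 0.978, 0.0], [0.001, -0.0, -1.0]]
ft_force: [-0.5, -0.1, -0.2]
width: 84.8
gripper_force: 0.0
time_s: 3.6
position: [569.0, -64.5, 301.0]
orientation: [[-0.979, 0.204, -0.002], [0.204, 0.979, -0.0], [0.002, -0.001, -1.0]]
ft_force: [-0.7, -0.3, -0.1]
width: 85.0
gripper_force: 0.0
t 3.6 p [568.99 -64.54 300.98] yang 78.23566311076499 j [-10.68  15.48  81.89  -0.03  82.73 -88.91] F [-0.65 -0.32 -0.12] w 84.9828217726744 gf 0.0
R [-0.98  0.2  -0.    0.2   0.98 -0.    0.   -0.   -1.  ]  tool shift now [ 1.7  -0.09 60.98] rz -0.2643368892350111
tool shift at goal yaw [ 1.81 -0.12 60.98]
```

View pics/s1.png

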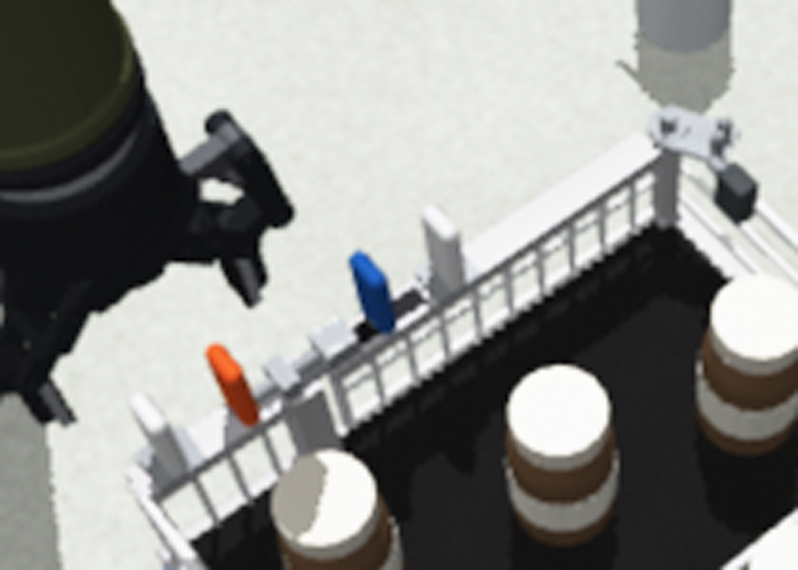

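The fingers straddle the post and the orange tab: tips at (265,295) and (60,415), and they project down onto either side of (145,400) and (215,350). Descending.

```bash
python3 shift.py '[[85,0.9,0,9,0,0,0],[85,0.9,0,9,0,0,0],[85,0,0,9,0,0,0],[85,0,0,9,0,0,0],[85,0,0,9,0,0,0]]' 20
python3 shift.py '[[85,0,0,8,0,0,0],[85,0,0,8,0,0,0],[85,0,0,0,0,0,0]]'
python3 - <<'E'
from h import *
state(567.2,-64.3,240,78.5)
from station import env, viewer, readout, close_job
f=viewer.grab_frame("scene")
cv2.imwrite("pics/s2.png",cv2.resize(f["color"][160:280,120:280],None,fx=5,fy=5,interpolation=cv2.INTER_CUBIC))
E
```

```text
time_s: 4.15
position: [566.8, -65.4, 255.8]
orientation: [[-0.978, 0.207, -0.001], [0.207, 0.978, 0.0], [0.001, 0.0, -1.0]]
ft_force: [-0.4, 0.1, 0.5]
width: 84.8
gripper_force: 0.0
time_s: 4.45
position: [566.5, -64.8, 239.3]
orientation: [[-0.979, 0.206, -0.003], [0.206, 0.979, 0.001], [0.003, -0.0, -1.0]]
ft_force: [-0.1, -0.7, -0.7]
width: 85.1
gripper_force: 0.0
t 4.45 p [566.47 -64.81 239.3 ] yang 78.10886860664584 j [-10.77  17.74  87.69   0.    74.72 -88.88] F [-0.08 -0.74 -0.73] w 85.0913096535679 gf 0.0
R [-0.98  0.21 -0.    0.21  0.98  0.    0.   -0.   -1.  ]  tool shift now [-0.61  0.65 -0.7 ] rz -0.3911313933541578
tool shift at goal yaw [-0.61  0.65 -0.7 ]
```

View pics/s2.png

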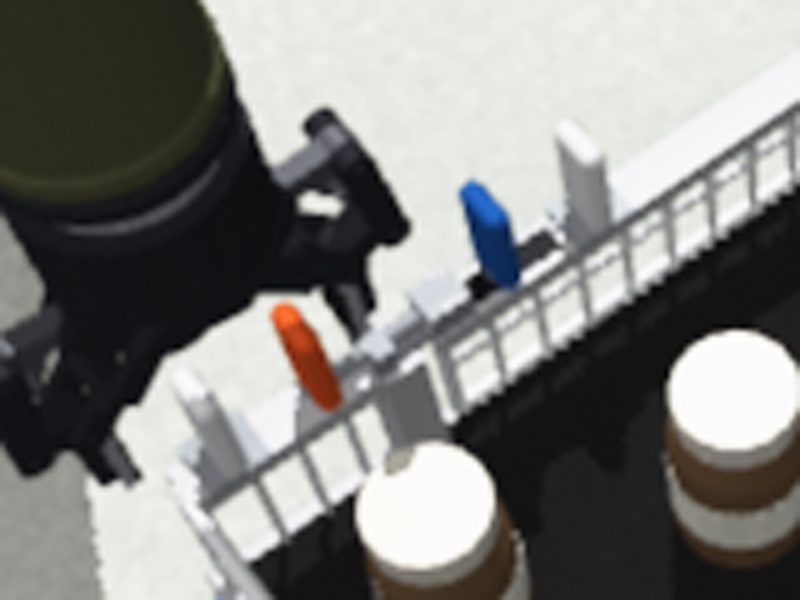

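The fingers straddle the post at (205,430) and the orange tab at (305,355), with no contact. Closing.

```bash
python3 shift.py '[[60,0,0.5,0,0,0,0],[50,0,0,0,0,0,0],[40,0,0,0,0,0,0],[36,0,0,0,0,0,0],[36,0,0,0,0,0,0]]' 30
python3 shift.py '[[36,0,0,0,0,0,0],[36,0,0,0,0,0,0],[36,0,0,0,0,0,0],[36,0,0,0,0,0,0]]'
```

```text
time_s: 5.0
position: [568.0, -64.8, 242.1]
orientation: [[-0.979, 0.205, 0.002], [0.205, 0.979, -0.001], [-0.002, -0.001, -1.0]]
ft_force: [-0.6, 1.0, 4.6]
width: 36.8
gripper_force: 31.9
time_s: 5.4
position: [568.0, -64.9, 242.2]
orientation: [[-0.979, 0.205, 0.002], [0.205, 0.979, -0.001], [-0.003, -0.001, -1.0]]
ft_force: [-0.2, 0.6, 5.4]
width: 36.8
gripper_force: 31.9
```

The bolt is drawn (width about 37 mm). I'll open, lift, and check it.

```bash
python3 shift.py '[[60,0,0,0,0,0,0],[85,0,0,0,0,0,0],[85,0,0,0,0,0,0],[85,0,0,0,0,0,0]]'
python3 shift.py '[[85,0,0,-10,0,0,0],[85,0,0,-12,0,0,0],[85,0,0,-12,0,0,0],[85,0,0,-13,0,0,0],[85,0,0,-13,0,0,0]]'
python3 - <<'E'
from h import *
state(594,66.5,300,78.5)
from station import env, viewer, readout, close_job
for n in("scene","top"):
    f=viewer.grab_frame(n);P=cloud(f);hsv=cv2.cvtColor(f["color"],cv2.COLOR_BGR2HSV)
    H,S,V=[hsv[...,i].astype(int) for i in range(3)]
    q=P[(H<14)&(S>180)&(V>110)&(P[...,2]>246)&(P[...,2]<256)&(P[...,0]>450)&(P[...,0]<700)&(abs(P[...,1])<120)]
    print(n,len(q),q.mean(0) if len(q) else 0)
E
```

```text
time_s: 5.8
position: [567.2, -64.7, 240.5]
orientation: [[-0.979, 0.206, -0.001], [0.206, 0.979, -0.0], [0.001, -0.0, -1.0]]
ft_force: [0.2, -0.5, 0.8]
width: 85.3
gripper_force: 0.0
time_s: 6.3
position: [567.6, -64.6, 302.6]
orientation: [[-0.979, 0.206, 0.001], [0.206, 0.979, -0.0], [-0.001, 0.0, -1.0]]
ft_force: [0.3, 0.3, -0.1]
width: 84.7
gripper_force: 0.0
t 6.3 p [567.63 -64.56 302.56] yang 78.10509356851205 j [-10.73  15.23  82.03   0.    82.67 -88.83] F [ 0.27  0.32 -0.09] w 84.73821394432287 gf 0.0
R [-0.98  0.21  0.    0.21  0.98 -0.   -0.    0.   -1.  ]  tool shift now [  1.21 133.68   2.57] rz -0.39490643148795357
tool shift at goal yaw [  0.28 133.68   2.56]
scene 48 [572.33 -51.31 250.94]
top 0 0
```

The orange tab moved 12.5 mm, so the bolt is at its stop. Next, the catch.

```bash
python3 shift.py '[[85,0.2,33.4,0.6,0,0,-0.4],[85,0.2,33.4,0.6,0,0,0],[85,0.2,33.4,0.6,0,0,0],[85,0.2,33.4,0.6,0,0,0],[85,0,0,0,0,0,0]]'
python3 shift.py '[[85,0,0,10,0,0,0],[85,0,0,10,0,0,0],[85,0,0,10,0,0,0],[85,0,0,10,0,0,0],[85,0,0,6,0,0,0]]'
python3 -c "
from h import *
state(594,66.5,240,78.5)"
```

```text
time_s: 6.9
position: [593.8, 70.4, 297.9]
orientation: [[-0.981, 0.195, -0.0], [0.195, 0.981, 0.002], [0.001, 0.002, -1.0]]
ft_force: [-0.1, -0.8, -0.0]
width: 84.8
gripper_force: 0.0
time_s: 7.4
position: [592.7, 65.7, 250.7]
orientation: [[-0.98, 0.2, -0.002], [0.2, 0.98, -0.0], [0.002, -0.001, -1.0]]
ft_force: [0.0, 0.1, 0.3]
width: 85.3
gripper_force: 0.0
t 7.4 p [592.68  65.67 250.74] yang 78.43524568569295 j [  2.27  19.3   83.55  -0.    77.28 -76.17] F [0.01 0.12 0.28] w 85.28059832871101 gf 0.0
R [-0.98  0.2  -0.    0.2   0.98 -0.    0.   -0.   -1.  ]  tool shift now [-1.15  1.09 10.74] rz -0.06475431430705214
tool shift at goal yaw [-1.13  1.08 10.74]
```

```bash
python3 shift.py '[[85,-1,0.5,5,0,0,0],[85,0,0,5,0,0,0],[85,0,0,0,0,0,0]]'
python3 shift.py '[[60,0,0,0,0,0,0],[50,0,0,0,0,0,0],[40,0,0,0,0,0,0],[34,0,0,0,0,0,0],[34,0,0,0,0,0,0]]' 40
python3 shift.py '[[34,0,0,0,0,0,0],[34,0,0,0,0,0,0],[34,0,0,0,0,0,0]]'
python3 - <<'E'
from h import *
state(594,66.5,240,78.5)
from station import env, viewer, readout, close_job
f=viewer.grab_frame("scene")
cv2.imwrite("pics/s3.png",cv2.resize(f["color"][120:270,120:330],None,fx=3.8,fy=3.8,interpolation=cv2.INTER_CUBIC))
E
```

```text
time_s: 7.7
position: [594.2, 66.7, 241.7]
orientation: [[-0.98, 0.199, -0.001], [0.199, 0.98, -0.0], [0.001, -0.0, -1.0]]
ft_force: [-0.3, 0.0, -0.0]
width: 85.2
gripper_force: 0.0
time_s: 8.2
position: [595.2, 66.8, 244.3]
orientation: [[-0.98, 0.199, 0.003], [0.199, 0.98, -0.0], [-0.003, 0.0, -1.0]]
ft_force: [-1.8, 0.4, 5.8]
width: 36.9
gripper_force: 42.4
time_s: 8.5
position: [595.2, 66.8, 244.3]
orientation: [[-0.98, 0.199, 0.003], [0.199, 0.98, -0.0], [-0.003, 0.0, -1.0]]
ft_force: [-0.9, 0.1, 6.0]
width: 36.9
gripper_force: 42.4
t 8.5 p [595.19  66.76 244.29] yang 78.53420140953997 j [  2.38  19.64  83.99  -0.04  76.21 -76.15] F [-0.94  0.06  5.96] w 36.8955262676256 gf 42.35812067985535
R [-0.98  0.2   0.    0.2   0.98 -0.   -0.    0.   -1.  ]  tool shift now [ 1.13 -0.49  4.28] rz 0.03420140953997475
tool shift at goal yaw [ 1.12 -0.49  4.29]
```

View pics/s3.png

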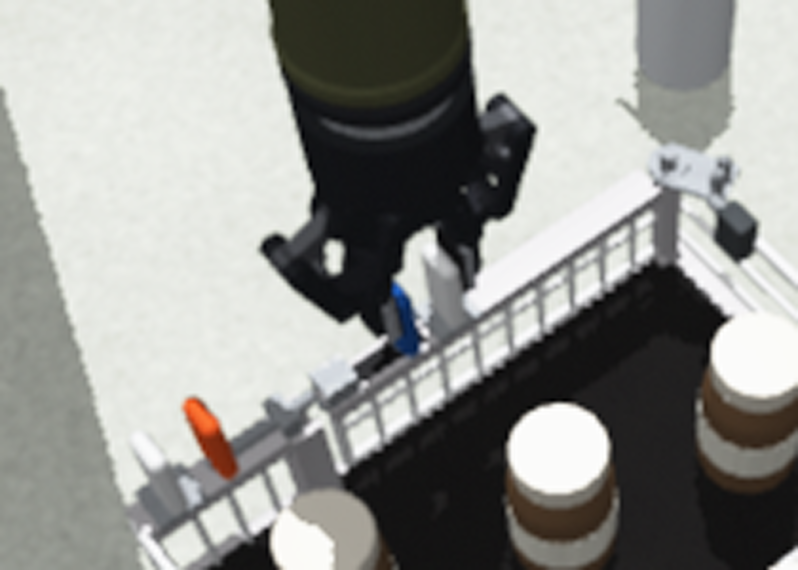

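The catch is squeezed (36.9 mm) and the bolt is still drawn at (210,440). Now I'll swing about the hinge, 159 mm along tool +y, at 5° per row.

```bash
python3 shift.py '[[34,8.3,0.2,0,0,0,3],[34,11.1,0.4,0,0,0,4],[34,11.1,0.4,0,0,0,4],[34,11.1,0.4,0,0,0,4],[34,0,0,0,0,0,0]]' 50
python3 -c "
from h import *
state(594,66.5,240,78.5)"
```

```text
time_s: 9.05
position: [555.5, 80.0, 244.4]
orientation: [[-0.895, 0.446, 0.004], [0.446, 0.895, -0.002], [-0.004, 0.0, -1.0]]
ft_force: [1.6, -2.5, 6.6]
width: 36.8
gripper_force: 49.9
t 9.05 p [555.54  79.98 244.36] yang 63.517444413377774 j [  3.95  16.65  88.57  -0.12  74.58 -59.54] F [ 1.57 -2.51  6.59] w 36.82460161920207 gf 49.8622190952301
R [-0.9   0.45  0.    0.45  0.9  -0.   -0.    0.   -1.  ]  tool shift now [-40.42   5.08   4.52] rz -14.982555586622226
tool shift at goal yaw [-40.37  -5.54   4.36]
```

```bash
python3 shift.py '[[34,13.9,0.6,0,0,0,5],[34,13.9,0.6,0,0,0,5],[34,13.9,0.6,0,0,0,5],[34,13.9,0.6,0,0,0,5],[34,13.9,0.6,0,0,0,5]]'
python3 -c "
from h import *
state(594,66.5,240,78.5)"
```

```text
time_s: 9.55
position: [502.0, 122.1, 244.3]
orientation: [[-0.622, 0.783, 0.003], [0.783, 0.622, -0.004], [-0.005, -0.0, -1.0]]
ft_force: [-1.7, -4.3, 10.5]
width: 36.7
gripper_force: 50.1
t 9.55 p [502.04 122.12 244.32] yang 38.43066817641321 j [  9.15  13.15  93.65  -0.26  73.09 -29.2 ] F [-1.74 -4.32 10.54] w 36.687314439838566 gf 50.10018289089203
R [-0.62  0.78  0.    0.78  0.62 -0.   -0.   -0.   -1.  ]  tool shift now [-100.7    37.47    4.78] rz -40.06933182358679
tool shift at goal yaw [-101.2   -36.17    4.32]
```

```bash
python3 shift.py '[[34,13.9,0.6,0,0,0,5],[34,13.9,0.6,0,0,0,5],[34,13.9,0.6,0,0,0,5],[34,13.9,0.6,0,0,0,5],[34,11.1,0.4,0,0,0,4]]'
python3 shift.py '[[34,11.1,0.4,0,0,0,4],[34,8.3,0.2,0,0,0,3],[34,5.6,0.1,0,0,0,2],[34,2.8,0,0,0,0,1],[34,0,0,0,0,0,0]]'
python3 shift.py '[[34,0,0,0,0,0,0],[34,0,0,0,0,0,0],[34,0,0,0,0,0,0]]'
python3 - <<'E'
from h import *
state(594,66.5,240,78.5)
from station import env, viewer, readout, close_job
f=viewer.grab_frame("scene")
cv2.imwrite("pics/s4.png",f["color"])
E
```

```text
time_s: 10.05
position: [471.4, 182.1, 244.3]
orientation: [[-0.248, 0.969, 0.0], [0.969, 0.248, -0.003], [-0.003, -0.0, -1.0]]
ft_force: [-2.3, -6.1, 11.8]
width: 37.0
gripper_force: 50.3
time_s: 10.55
position: [466.7, 209.4, 244.3]
orientation: [[-0.078, 0.997, -0.001], [0.997, 0.078, -0.002], [-0.002, -0.001, -1.0]]
ft_force: [-3.4, -5.9, 12.5]
width: 37.0
gripper_force: 50.2
time_s: 10.85
position: [466.7, 209.2, 244.3]
orientation: [[-0.079, 0.997, -0.001], [0.997, 0.079, -0.002], [-0.002, -0.001, -1.0]]
ft_force: [-3.4, -5.4, 12.7]
width: 36.9
gripper_force: 50.1
t 10.85 p [466.66 209.21 244.31] yang 4.50685071118585 j [19.48 12.81 94.12 -0.09 73.13 15.  ] F [-3.41 -5.44 12.74] w 36.90946511263956 gf 50.131139159202576
R [-0.08  1.   -0.    1.    0.08 -0.   -0.   -0.   -1.  ]  tool shift now [-152.27  115.74    4.5 ] rz -73.99314928881415
tool shift at goal yaw [-153.24 -114.46    4.31]
```

View pics/s4.png

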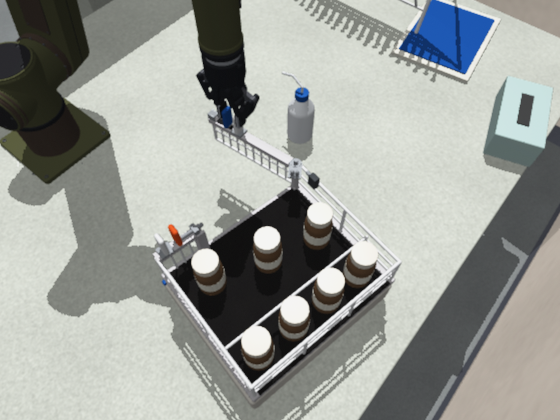

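The gate stands at about 74° (1.29 rad), from the hinge at (295,165) to the gripped free end at (225,120). The bolt is still drawn at (175,235), and the bottles and the wash bottle at (301,120) are where they were.

```bash
python3 -c "
from station import env, viewer, readout, close_job
print(close_job())"
```

```text
the job is handed in; nothing more can be done
None
```

I drew the safety bolt, squeezed the catch and swung the gate to about 1.29 rad; the gripper was still holding it at hand-in (about 11 s of the 45 s), with the bottles undisturbed in the last picture. The judging result was not shown.

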